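Hang the pad bin on the louvred rail and lean the board beside it

TASK

Tidy the glue-up bench: hang the loose parts bin by its back lip over the top rail of the louvred stand, in the open part of the rail clear of the full bin, with the wooden pad still in it, and let go; then slide it along the rail until it sits snug against the full bin. After that lift the plywood board out of its slotted holder and lean it on end against the rail in the free space between the bin and the bar clamp, face to the rail and foot on the bench, and let go, without disturbing the tape roll or the glue bottle.

Things in the scene. Friction and masses are not known exactly. Their poses are not given: they have to be found in the camera images.
- stand: Fixed louvred stand. Origin on the bench under mid-rail; y along the rail, -x the front, where bins hang, z up. Smooth top rail: aluminium strip 6 mm thick (x -3 to 3 mm), heights 110 to 140 mm, y -230 to 230 mm; end posts no taller. White slats below, flush in front, heights 72-98 (props the lower back of a hung bin) and 30-50 mm. Two feet under the posts, 10 mm high, x -45 to 105 mm.
- bin_centre (a point): Centre, half-way up, of the loose grey bin: 110 long (x), 66 wide (y), 70 mm high, walls 4, front (-x) wall 42 mm high; 0.3 kg. +x: its back, with the lip. Grip it from above across its flat sides. Hung on the rail and let go, this point is about 109 mm above the bench (lip plate on the rail) and the bin nods forward a few degrees; a side push near the rail (under 8 N) slides it along.
- bin_lip (a point): Lower end of the loose bin's lip tongue, mid-width, 77 mm behind the bin's centre and 7 mm above it. The lip: a full-width plate 4 mm thick behind the back wall (outer face 55 mm behind the centre), underside 31 mm above the centre, and a tongue sloping down and back from it; the gap for the rail is about 11 mm at the top, 19 mm at the mouth.
- full_bin_centre (a point): Centre, half-way up, of the full bin, of the same size and shape, filled with wood blocks, fixed on the rail near one end (170 mm from the rail's middle, either end); axes parallel to the stand's. The loose bin snug against it is 66 mm from it along the rail.
- full_bin_lip (a point): Lower end of the full bin's lip tongue, mid-width; same place on it as bin_lip on the loose bin.
- clamp_head (a point): Middle of the dark steel head of a bar clamp fixed over the rail near its other end (170 mm from the rail's middle, opposite the full bin); head 75 mm in x, 18 mm along the rail, top 162 mm above the bench.
- pad_centre (a point): Centre of the wooden clamp pad lying loose in the loose bin, 80 x 40 x 20 mm.
- board_centre (a point): Centre, half-way up, of the plywood board, 12 mm thick (x), 100 mm wide (y), 200 mm tall (z), 0.14 kg. It stands on end in its holder, foot 8 mm above the bench, so its top edge is 208 mm above the bench; it may lean a few degrees in the slot.
- holder: Fixed wooden holder for the board, 80 x 120 mm, 48 mm high, with a slot 15 mm wide and 40 mm deep along its y. Origin at its centre on the bench; x is across the slot.
- tape: Roll of masking tape lying flat on the bench, 90 mm across, 24 mm high; origin at its centre on the bench. Leave alone.
- glue: White glue bottle standing behind the stand, 60 mm across, 150 mm high; origin at the centre of its underside. Leave alone.
Mind the look-alikes: they are no part of the job. Of the things that look like the part that bears pad_centre, take the one that is farthest from the robot's base at the start.

How it is judged:
On the way, in this order (a step that is already met when the one before it is completed fails the run):
1. the bin hangs by its lip on the rail, released (x of bin_lip in the frame of stand between 0.004 and 0.03 m and height (world z) of bin_lip between 0.105 and 0.13 m and angle between bin_centre's own z axis and vertical below 0.25 rad and contact force between bin and stand above 0.1 N and contact force between bin and the fingers below 0.1 N), for 0.2 s.
2. the bin, still hung, sits snug against the full bin (x of bin_lip in the frame of stand between 0.004 and 0.03 m and height (world z) of bin_lip between 0.105 and 0.13 m and angle between bin_centre's own z axis and vertical below 0.25 rad and contact force between bin and stand above 0.1 N and horizontal distance between bin_lip and full_bin_lip below 0.074 m), for 0.2 s.
3. the board leans against the rail, released (angle between board_centre's own z axis and vertical between 0.1 and 0.55 rad and height (world z) of board_centre between 0.08 and 0.106 m and angle between the y axis of board_centre and the y axis of stand, either way round below 0.26 rad and x of board_centre in the frame of stand between -0.12 and -0.005 m and horizontal distance between board_centre and full_bin_lip between 0.13 and 0.32 m and contact force between board and stand above 0.02 N and contact force between board and the fingers below 0.1 N), for 0.2 s.
At the end, for the whole second after the job is handed in: Bin hung, lip behind the rail and below its top, tilt under 0.25 rad, at most 8 mm from the full bin, pad inside. Board on the bench between bin and clamp, leaning on the rail 0.10 to 0.55 rad from vertical, within 0.26 rad of parallel. Both released, at rest (all of step 2 and all of step 3 and contact force between bin and the fingers below 0.1 N and distance between pad_centre and bin_centre below 0.045 m and linear speed of each of bin, board below 0.02 m/s); the robot touches nothing.
It fails at once if the tape roll is moved more than 20 mm (distance of tape from where it was at the start of the episode above 0.02 m).
It fails at once if the glue bottle is moved more than 20 mm (distance of glue from where it was at the start of the episode above 0.02 m).
It fails at once if the bin is tipped so far that its load could spill (angle between bin_centre's own z axis and vertical above 0.8 rad).
It also fails if it takes over 72 s, if anything falls off the work surface, if the arm or the gripper's body presses on something with over 40 N, if the wrist force passes 120 N, or if a joint passes its speed limit or range.

ROBOT

A 6-joint arm with a two-finger parallel gripper is mounted at the origin on the work surface. World frame = base frame: x ahead of the robot, y to its left, z up, the work surface at z = 0. Lengths are in m, angles in rad, forces in N, time in s.
With the tool pointing down it reaches from about 0.375 to 0.9 m from the base axis. Payload 3.1 kg.
Tool frame: the origin (TCP) lies midway between the tips of the shut fingers; the grasp point (between the pads) lies 19 mm behind it (manip.hold_point_z is the distance from the TCP to the grasp point, in m); x points along the fingers, y is the direction in which the jaws open and shut, and the axes are right-handed (so a half turn about x gives the same grasp; the last joint's range is limited). The gripper opens to 85 mm and grips with 20 to 120 N. Pads are 22 mm wide; open, the fingers measure 114 mm over their backs; the gripper's body (76 mm by 85 mm) begins 54 mm behind the grasp point. The pads swing forward as they close: fully open they stand 13 mm farther back than shut.
Start: joints at [1.157, 0.527, 1.433, -0, 1.181, -0.178], TCP at [0.145, 0.608, 0.231] pointing down, gripper open.
Joint ranges: [-3.08, 3.08], [-0.75, 2.2], [0.22, 2.44], [-1.43, 4.57], [0, 2.65], [-2.85, 2.85]. Speed limits (rad/s): [2.79, 2.79, 3.14, 3.14, 3.14, 3.14].

INTERFACE

Orientations are given as a unit quaternion [x, y, z, w].
In Python, from station import manip, snapshot gives the robot as it stands.
- The arm moves only by the tool play_rows, never from a script. Its argument "series" is a list of rows, each a list of 4 numbers: the shift along the tool's x, y, z in m, then the turn about the tool's x in degrees. In form: [[tx, ty, tz, spin], ...]. A call has 1 to 20 rows; each row is the pose to reach, as a shift and turn from the pose measured when the call began, along the tool's axes at that moment; what a row does not reach only later rows make up. A row lasts 1/10 s, in which the tool goes at most 50 mm and 8.59 degrees, less where a joint would pass 70% of its speed; a pose out of reach is approached as far as the arm can. A call with a gripper value outside its range is refused whole. "claw" is the opening in per cent of the stroke, from 0 (shut) to 100 (fully open), set as the call begins (left out, the last holds). The fingers move at their own pace and stop on an object; "force" is the grip in N (left out, the last holds). Time passes only in rows, so rows that repeat a pose let the fingers close. It gives the time, the measured TCP pose, the force and the opening at its end, in the units of the state.
- manip.sense(): the state, without advancing time (a new reading comes with each control period).
- snapshot(name): name is "scene" or "top" or "wrist"; returns a dict with "image" (384x512x3 uint8, blue, green, red), "depth" (384x512 float32, m along the optical axis (not along the pixel's ray), 0 where there is no reading), "fov_y" (degrees; the focal length in pixels is half the picture's height over the tangent of half this angle, whatever the lens; pixels are square), "cx", "cy" (the principal point, pixels), "R" (3x3) and "t" (3): a world point X has camera coordinates R X + t. Camera axes: x right, y down, z forward; pixel columns grow to the right and rows downward; lengths in m; the calibration is good to about 2 mm. The wrist camera is an equidistant fisheye: a pixel r from the principal point sees the ray r / f radians off the axis. A picture is of the moment at which its call begins.
- manip.sign_off(): hands the job in, once; it reports no verdict.
The state is a dict: "t": time; "q": joint angles; "qd": joint speeds; "tau": joint torques, N m; "tcp_pos": TCP position; "tool_rot": TCP orientation; "force": force on the tool from outside, world axes, zero at the start; "ft_torque": the same for the moment, N m; "finger_gap": opening from 0.0 (shut) to 1.0 (fully open).
Only numpy, scipy, OpenCV 4.12 (cv2) and the standard library are available. Lean on these libraries where they do the work, as an engineer would, in place of code of your own. Each camera call takes 0.05 s, during which the arm holds its last target.

## Working session

There is one attempt and no reset: what is moved stays moved. The work goes in short steps, Python scripts to look and compute and a tool call to move; the robot and the scene stay as the last step left them, time stands still between calls to the robot, and variables do not carry over. Pictures are saved under pics/ and viewed, and the job is handed in when it is done.

Besides the shell and the picture viewer there is one more tool, called after "Emit:" as name([rows], argument=value, ...), one row to a line, values as JSON. play_rows: Moves the arm, as the interface text tells. Its arguments: {"type":"object","properties":{"series":{"type":"array","items":{"type":"array","items":{"type":"number"}}},"claw":{"type":"number"},"force":{"type":"number"}},"required":["series"]}

```bash
ls; mkdir -p pics
cat > h.py <<'E'
import numpy as np, cv2, pickle
from station import manip, snapshot
def grab(n,tag):
    s=snapshot(n); pickle.dump(s,open(f'pics/{tag}.pkl','wb')); cv2.imwrite(f'pics/{tag}.png',s['image']); return s
def load(tag): return pickle.load(open(f'pics/{tag}.pkl','rb'))
def cloud(s):
    H,W=s['depth'].shape; f=H/2/np.tan(np.radians(s['fov_y'])/2)
    v,u=np.mgrid[:H,:W]; d=s['depth']
    P=np.stack([(u-s['cx'])/f*d,(v-s['cy'])/f*d,d],-1)
    X=(P-s['t'])@s['R']; X[d==0]=np.nan
    return X
E
python3 - <<'E'
from h import *
print(manip.sense())
for n in('scene','top'):
    s=grab(n,n+'0'); print(n,s['fov_y'],s['R'],s['t'])
    big=cv2.resize(s['image'],(800,600),interpolation=cv2.INTER_CUBIC); cv2.imwrite(f'pics/{n}0b.png',big)
E
```

```text
pics
{'t': 0.0, 'q': array([ 1.15753634e+00,  5.28456972e-01,  1.43391645e+00,  1.23790228e-05,
        1.18141101e+00, -1.78516378e-01]), 'qd': array([ 1.94913521e-03, -5.02790126e-04, -7.37582763e-04, -1.70350780e-05,
        4.01716418e-04,  1.20052660e-03]), 'tau': array([-2.10944498e-03, -4.42353380e+01, -1.78027958e+01, -4.32078896e-04,
        8.69484240e-03,  7.65622339e-07]), 'tcp_pos': array([0.14505266, 0.60718835, 0.23033478]), 'tool_rot': array([ 0.08206552,  0.70247098, -0.08354563,  0.70201133]), 'force': array([0.54598986, 0.29957723, 0.21785736]), 'ft_torque': array([-0.03045053,  0.07087725,  0.0095222 ]), 'finger_gap': 1.0018753625040633}
scene 42.20889636834963 [[-0.54182142  0.8404151  -0.01148915]
 [ 0.70684132  0.44822429 -0.54723882]
 [-0.45475805 -0.30462672 -0.83689765]] [ 0.2881095  -0.32108871  1.77886625]
top 44.47392566260459 [[-0.01508785 -0.99984654  0.00890201]
 [-0.98280096  0.01319066 -0.18419628]
 [ 0.18405059 -0.01152803 -0.98284917]] [0.01476234 0.51313691 1.30935589]
```

View pics/scene0b.png

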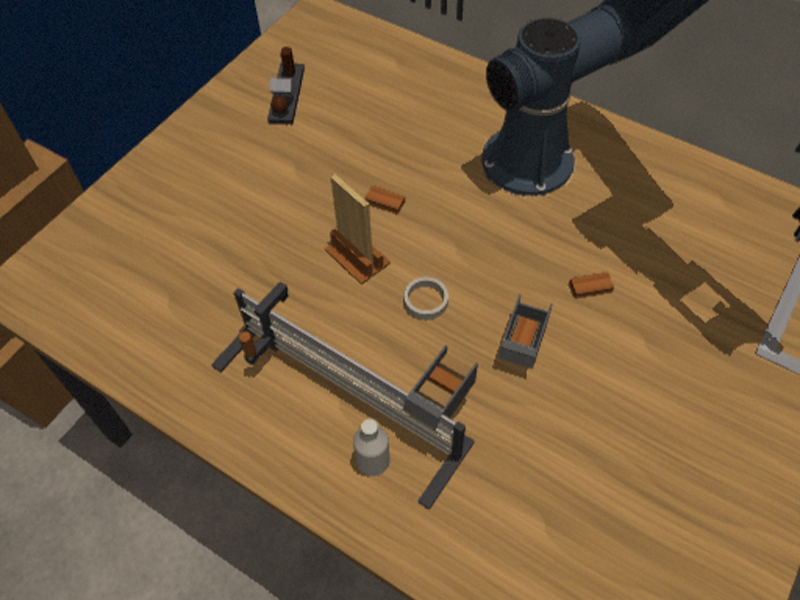

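View pics/top0b.png

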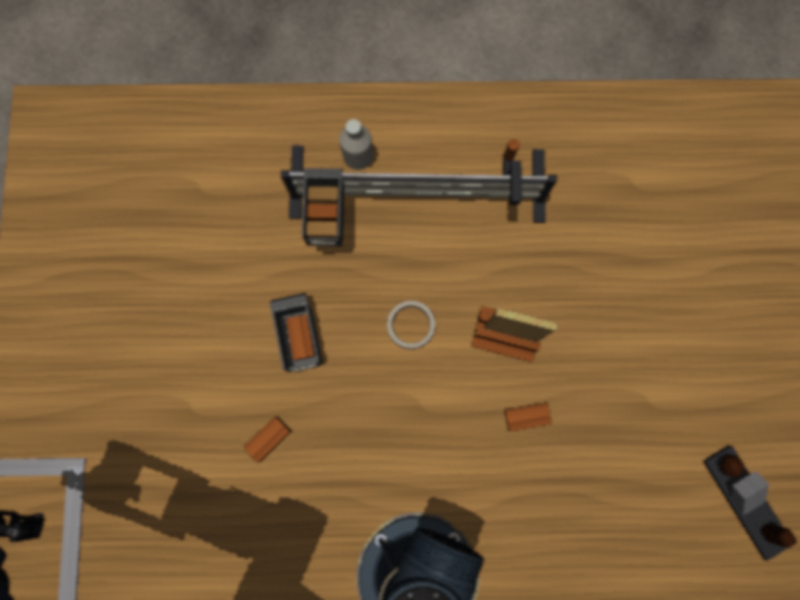

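The overview shows four candidates for the pad, in scene pixels (800x600):
- (525,332): in the loose bin
- (592,284): loose on the bench
- (385,199): loose on the bench
- (445,378): blocks in the bin fixed on the rail

The pad in the loose bin is the farthest of the loose ones, so I choose that one. The loose bin itself is at (525,332), the full bin at (440,390) and the board at (352,220).

Run:
```python
from h import *
for n in('scene','top'):
    s=load(n+'0'); X=cloud(s); np.set_printoptions(precision=4,suppress=True)
    z=X[...,2]; 
    m=(z>0.006)&(z<0.4)&(X[...,0]>0.2)&(X[...,0]<1.2)&(abs(X[...,1])<0.6)
    k,l,st,c=cv2.connectedComponentsWithStats(m.astype(np.uint8))
    for i in range(1,k):
        if st[i,4]>60:
            p=X[l==i]; r=cv2.minAreaRect(p[:,:2].astype(np.float32)*1000)
            print(n,i,st[i],p.min(0),p.max(0),r)
s=load('top0')['image']
cv2.imwrite('pics/c1.png',cv2.resize(s[90:250,160:370],None,fx=3.8,fy=3.7,interpolation=cv2.INTER_CUBIC))
s=load('scene0')['image']
cv2.imwrite('pics/c2.png',cv2.resize(s[100:330,130:360],None,fx=2.6,fy=2.6,interpolation=cv2.INTER_CUBIC))
```

```text
scene 1 [171  66  15  14  91] [ 0.2005 -0.5859  0.0063] [ 0.2263 -0.5254  0.0584] ((210.4450225830078, -554.3949584960938), (25.321624755859375, 59.852542877197266), 9.59363842010498)
scene 26 [ 208  112   51   69 1593] [ 0.2555 -0.2508  0.006 ] [ 0.4896 -0.1073  0.2116] ((374.0826416015625, -177.3116455078125), (236.52093505859375, 133.81080627441406), 3.4724857807159424)
scene 158 [364 174  29  17 329] [0.2038 0.2326 0.0064] [0.2885 0.3148 0.0282] ((244.12185668945312, 268.4231872558594), (53.59770202636719, 84.30205535888672), 44.6620979309082)
scene 169 [258 178  30  27 334] [ 0.4086 -0.0376  0.006 ] [0.5003 0.0524 0.0329] ((453.8072509765625, 7.518646240234375), (90.2922134399414, 89.33680725097656), 24.80091667175293)
scene 176 [ 136  181  170  145 5098] [ 0.5342 -0.261   0.006 ] [0.8139 0.2427 0.168 ] ((669.0499877929688, -7.8470611572265625), (501.469970703125, 277.100830078125), 88.5010986328125)
scene 205 [319 188  34  48 827] [0.3667 0.1734 0.0061] [0.5121 0.2642 0.0754] ((438.73724365234375, 218.73216247558594), (137.73460388183594, 66.18170166015625), 12.184830665588379)
[... 939 characters left out ...]
[ 0.3793 -0.2668  0.006 ] [ 0.4847 -0.1061  0.2149] ((433.3607177734375, -184.7870635986328), (147.0753936767578, 88.82294464111328), 73.93114471435547)
top 1191 [322 258  31  18 403] [ 0.2538 -0.25    0.0061] [ 0.3012 -0.163   0.0281] ((279.4053039550781, -207.4974822998047), (42.35523986816406, 85.44202423095703), 8.653092384338379)
top 1215 [155 266  30  30 416] [0.2054 0.2328 0.0064] [0.2857 0.3138 0.0278] ((245.3489227294922, 274.0836181640625), (42.67417907714844, 80.14683532714844), 43.46540451049805)
top 1293 [452 285  21   8  94] [ 0.2005 -0.5839  0.0061] [ 0.2198 -0.5324  0.052 ] ((207.0686492919922, -557.2061767578125), (18.390623092651367, 51.312355041503906), 12.895153045654297)
```

View pics/c1.png

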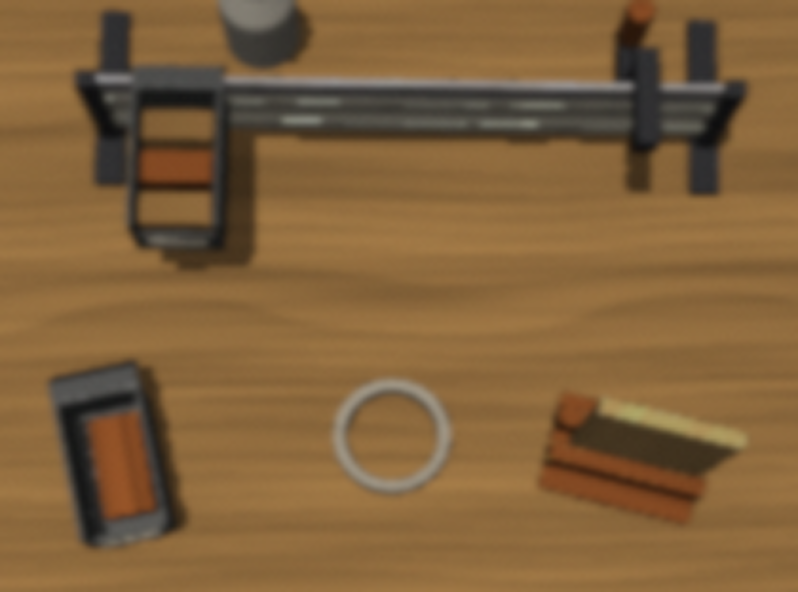

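View pics/c2.png

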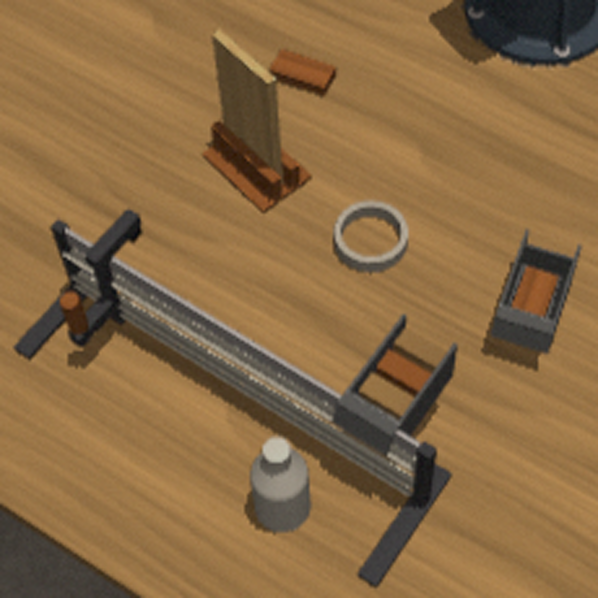

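Run:
```python
from h import *
np.set_printoptions(precision=4,suppress=True)
for n in('scene','top'):
    s=load(n+'0'); X=cloud(s).reshape(-1,3); X=X[~np.isnan(X[:,0])]
    x,y,z=X.T
    r=X[(x>.6)&(x<.8)&(y>-.12)&(y<.10)&(z>.136)&(z<.146)]
    p=np.polyfit(r[:,1],r[:,0],1); print(n,'rail n',len(r),'slope',p[0],'x at y=0',p[1],'zmax',np.percentile(r[:,2],[50,95]),'resid',np.std(r[:,0]-np.polyval(p,r[:,1])))
    # posts/ends
    a=X[(x>.6)&(x<.8)&(z>.09)&(z<.142)]
    print(' ends y',a[:,1].min(),a[:,1].max())
    f=X[(x>.5)&(x<.83)&(y>.12)&(y<.24)&(z>.12)]
    print(' fullbin', cv2.minAreaRect(f[:,:2].astype(np.float32)*1000), f[:,2].max(), f.min(0),f.max(0))
    c=X[(x>.5)&(x<.83)&(y>-.25)&(y<-.12)&(z>.15)]
    print(' clamp', cv2.minAreaRect(c[:,:2].astype(np.float32)*1000), c[:,2].max(),c.min(0),c.max(0))
    b=X[(x>.3)&(x<.53)&(y>.15)&(y<.28)&(z>.05)]
    print(' bin top', cv2.minAreaRect(b[:,:2].astype(np.float32)*1000),b[:,2].max(), len(b))
    b=X[(x>.3)&(x<.53)&(y>.15)&(y<.28)&(z>.006)]
    print(' bin all', cv2.minAreaRect(b[:,:2].astype(np.float32)*1000))
    b=X[(x>.3)&(x<.53)&(y>-.28)&(y<-.1)&(z>.195)]
    print(' board top', cv2.minAreaRect(b[:,:2].astype(np.float32)*1000),np.percentile(b[:,2],[50,90,99]), len(b))
    b=X[(x>.3)&(x<.53)&(y>-.28)&(y<-.1)&(z>.07)&(z<.195)]
    A=np.c_[b[:,1:],np.ones(len(b))]; co,*_=np.linalg.lstsq(A,b[:,0],rcond=None); print(' board face x= %.4f y + %.4f z + %.4f'%tuple(co), np.std(A@co-b[:,0]))
    b=X[(x>.3)&(x<.53)&(y>-.28)&(y<-.1)&(z>.01)&(z<.055)]
    print(' holder', cv2.minAreaRect(b[:,:2].astype(np.float32)*1000),b[:,2].max(), len(b))
```

```text
scene rail n 153 slope 0.05242015827858417 x at y=0 0.704183446400448 zmax [0.1389 0.1437] resid 0.009368982064263206
 ends y -0.25649250144927 0.23688019929706117
 fullbin ((692.1246948242188, 178.5117645263672), (116.30033111572266, 204.1741485595703), 89.86457061767578) 0.15280560201629026 [0.5899 0.1201 0.12  ] [0.7941 0.2366 0.1528]
 clamp ((684.7522583007812, -177.23196411132812), (20.25055694580078, 75.25527954101562), 88.28462219238281) 0.16796573983263105 [ 0.6471 -0.1881  0.15  ] [ 0.7224 -0.167   0.168 ]
 bin top ((438.7720947265625, 218.74766540527344), (134.58326721191406, 66.00167083740234), 12.332608222961426) 0.07539907869207806 351
 bin all ((414.943359375, 213.732666015625), (202.140869140625, 125.89936065673828), 1.485798716545105)
 board top ((433.1512145996094, -178.1082000732422), (103.25333404541016, 16.677949905395508), 75.33885192871094) [0.2063 0.2095 0.2112] 160
 board face x= 0.2370 y + 0.0010 z + 0.4803 0.002511571603015344
 holder ((395.2178649902344, -174.19009399414062), (188.90855407714844, 129.92984008789062), 0.1374228149652481) 0.05485768783010577 
[... 413 characters left out ...]
4.73770141601562), 88.47586822509766) 0.1677324164378151 [ 0.6431 -0.1882  0.1502] [ 0.7179 -0.1688  0.1677]
 bin top ((437.6103210449219, 218.87603759765625), (130.89114379882812, 67.34930419921875), 12.188889503479004) 0.07659350525766476 367
 bin all ((415.2247314453125, 216.00746154785156), (225.9576873779297, 116.82506561279297), 3.027876615524292)
 board top ((431.23699951171875, -177.17250061035156), (99.38946533203125, 12.830184936523438), 74.60150146484375) [0.2072 0.2101 0.2124] 217
 board face x= 0.2938 y + -0.0015 z + 0.4781 0.0015149421214286066
 holder ((395.4847717285156, -184.30393981933594), (211.1737823486328, 78.75582885742188), 46.461605072021484) 0.054677869100481384 416
```

Run:
```python
from h import *
np.set_printoptions(precision=3,suppress=True,linewidth=200)
s=load('top0'); g=s['image'].mean(2); X=cloud(s)
for c in (235,260,290,315):
    print(c); 
    for r in range(106,128): print('  ',r,s['image'][r,c],X[r,c])
# table plane bias
for n in('scene','top'):
    t=cloud(load(n+'0')); m=(t[...,0]>.3)&(t[...,0]<.8)&(abs(t[...,1])<.3)&(abs(t[...,2])<.005)
    p=t[m]; A=np.c_[p[:,:2],np.ones(len(p))]; print(n,np.linalg.lstsq(A,p[:,2],rcond=None)[0], p[:,2].std())
```

```text
235
   106 [45 64 81] [0.77  0.086 0.   ]
   107 [ 54  88 117] [0.767 0.086 0.001]
   108 [ 60 103 138] [ 0.764  0.086 -0.001]
   109 [ 67 110 147] [0.76  0.086 0.002]
   110 [ 91 121 150] [0.756 0.086 0.003]
   111 [120 133 148] [0.705 0.08  0.138]
   112 [116 121 128] [0.702 0.08  0.137]
   113 [82 84 88] [0.702 0.08  0.131]
   114 [56 57 60] [0.701 0.081 0.124]
   115 [56 59 61] [0.701 0.081 0.117]
   116 [66 73 75] [0.705 0.082 0.097]
   117 [66 73 76] [0.7   0.082 0.102]
   118 [57 63 66] [0.7   0.082 0.093]
   119 [55 61 64] [0.703 0.083 0.075]
   120 [65 73 75] [0.701 0.083 0.072]
   121 [ 92 102 104] [0.704 0.084 0.052]
   122 [109 121 121] [0.702 0.084 0.049]
   123 [85 95 96] [0.699 0.084 0.051]
   124 [55 64 70] [0.7   0.085 0.037]
   125 [38 56 71] [0.709 0.087 0.001]
   126 [41 71 95] [ 0.706  0.087 -0.001]
   127 [ 55  95 128] [ 0.703  0.087 -0.   ]
260
   106 [ 60 105 141] [ 0.771  0.009 -0.003]
   107 [ 61 107 143] [0.765 0.009 0.002]
   108 [ 63 109 146] [ 0.763  0.009 -0.002]
   109 [ 66 113 150] [ 0.762  0.009 -0.007]
   110 [ 83 119 152] [ 0.758  0.009 -0.003]
   
[... 1919 characters left out ...]
138] [ 0.698 -0.142  0.135]
   114 [93 94 97] [ 0.695 -0.142  0.135]
   115 [58 59 61] [ 0.693 -0.143  0.131]
   116 [53 56 59] [ 0.694 -0.144  0.12 ]
   117 [64 69 73] [ 0.698 -0.147  0.099]
   118 [66 74 76] [ 0.696 -0.147  0.098]
   119 [59 65 68] [ 0.693 -0.147  0.095]
   120 [54 60 63] [ 0.695 -0.149  0.082]
   121 [60 66 69] [ 0.693 -0.149  0.078]
   122 [69 77 79] [ 0.699 -0.152  0.051]
   123 [73 81 84] [ 0.698 -0.153  0.045]
   124 [68 76 79] [ 0.694 -0.153  0.046]
   125 [54 63 68] [ 0.695 -0.154  0.035]
   126 [41 54 65] [ 0.703 -0.159 -0.001]
   127 [33 54 70] [ 0.699 -0.158  0.003]
scene [-0.     0.001 -0.   ] 0.002367889067471559
top [ 0.001  0.    -0.   ] 0.0023738254298066503
```

Run:
```python
from h import *
np.set_printoptions(precision=4,suppress=True,linewidth=200)
for n in('scene','top'):
    X=cloud(load(n+'0')); x,y,z=np.moveaxis(X,-1,0)
    for zl,zh in ((.112,.133),(.075,.096),(.033,.048),(.112,.148)):
        m=(x>.68)&(x<.73)&(y>-.15)&(y<.11)&(z>zl)&(z<zh); p=X[m]
        q=np.ones(len(p),bool)
        for _ in range(6):
            c=np.polyfit(p[q,1],p[q,0],1); r=p[:,0]-np.polyval(c,p[:,1]); q=abs(r)<max(.002,2*np.std(r[q]))
        print(n,zl,q.sum(),c,r[q].std())
    # bin / fullbin details
    m=(x>.55)&(x<.83)&(y>.125)&(y<.225)&(z>.128)&(z<.16); p=X[m]
    print(np.percentile(p,[1,50,99],axis=0))
```

```text
scene 0.112 238 [0.0258 0.7049] 0.0008359930955184439
scene 0.075 104 [0.0266 0.7044] 0.0016053748648808552
scene 0.033 235 [0.0263 0.7079] 0.005855017473203315
scene 0.112 375 [0.0258 0.7048] 0.0009005831988035563
[[0.5976 0.1286 0.1281]
 [0.6687 0.1642 0.1339]
 [0.7205 0.2203 0.148 ]]
top 0.112 210 [0.0277 0.6986] 0.0007510889856647617
top 0.075 203 [0.0279 0.6986] 0.000835676320103666
top 0.033 137 [0.0294 0.6987] 0.0008167235038393072
top 0.112 365 [0.0287 0.6987] 0.0008852115306234028
[[0.5941 0.129  0.1282]
 [0.6615 0.1637 0.1335]
 [0.7138 0.2209 0.1484]]
```

```bash
cat >> h.py <<'E'
from scipy.spatial.transform import Rotation as Rot
def plan(pos,jaw_deg):
    """TCP target world pos; jaw axis (tool y) heading in deg mod 180 -> row shift+spin"""
    s=manip.sense(); R=Rot.from_quat(s['tool_rot']).as_matrix(); p=s['tcp_pos']
    d=R.T@(np.array(pos)-p); 
    a=np.degrees(np.arctan2(R[1,1],R[0,1])); dl=(jaw_deg-a+90)%180-90
    # tool x down => +spin about tool x is -yaw
    print('t',round(s['t'],2),'tcp',p.round(4),'jaw',round(a,2),'xaxis',R[:,0].round(3),'q6',s['q'][5].round(2),'F',s['force'].round(2),'gap',round(s['finger_gap'],3))
    print('  row',[round(v,4) for v in d],'spin',round(-dl*np.sign(-R[2,0]),2),'dist',np.linalg.norm(d).round(3))
E
python3 - <<'E'
from h import *
plan((.4245,.216,.16),102.1)
plan((.4245,.216,.021),102.1)
E
```

```text
t 0.1 tcp [0.1451 0.6072 0.2304] jaw 76.55 xaxis [-0.001 -0.002 -1.   ] q6 -0.18 F [ 0.14 -0.76  0.03] gap 0.999
  row [np.float64(0.0709), np.float64(-0.3154), np.float64(0.3628)] spin -25.55 dist 0.486
t 0.1 tcp [0.1451 0.6072 0.2304] jaw 76.55 xaxis [-0.001 -0.002 -1.   ] q6 -0.18 F [ 0.14 -0.76  0.03] gap 0.999
  row [np.float64(0.2099), np.float64(-0.3151), np.float64(0.3628)] spin -25.55 dist 0.524
```

Emit:
play_rows([
  [0.02, -0.04, 0.046, -4],
  [0.03, -0.08, 0.09, -8],
  [0.04, -0.12, 0.138, -12],
  [0.05, -0.16, 0.184, -16],
  [0.06, -0.2, 0.23, -20],
  [0.07, -0.24, 0.276, -24],
  [0.071, -0.28, 0.322, -25.5],
  [0.071, -0.315, 0.363, -25.5],
  [0.071, -0.315, 0.363, -25.5],
  [0.071, -0.315, 0.363, -25.5],
  [0.071, -0.315, 0.363, -25.5],
  [0.071, -0.315, 0.363, -25.5],
  [0.071, -0.315, 0.363, -25.5],
], claw=100)

```text
t: 1.4
tcp_pos: [0.4237, 0.2169, 0.1597]
tool_rot: [-0.075, 0.704, 0.074, 0.702]
force: [0.2, -0.2, -0.5]
finger_gap: 0.998
```

Run:
```python
from h import *
grab('wrist','w1'); plan((.4245,.216,.021),102.1)
```

```text
t 1.45 tcp [0.4236 0.2172 0.1598] jaw 102.14 xaxis [-0.002 -0.002 -1.   ] q6 -1.54 F [-0.23  0.86  0.49] gap 0.996
  row [np.float64(0.1388), np.float64(-0.0011), np.float64(0.0009)] spin 0.04 dist 0.139
```

View pics/w1.png

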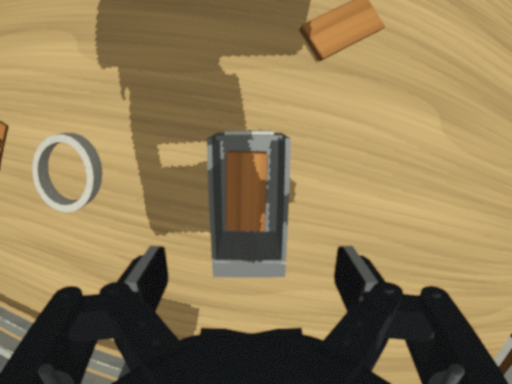

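The wrist view shows the bin at (249,200), square and centred between the jaws, which are at columns 165 and 335. The pad lies inside it at (246,190). I'm descending to grip.

Emit:
play_rows([
  [0.04, -0.001, 0.001, 0],
  [0.08, -0.001, 0.001, 0],
  [0.11, -0.001, 0.001, 0],
  [0.128, -0.001, 0.001, 0],
  [0.139, -0.001, 0.001, 0],
  [0.139, -0.001, 0.001, 0],
  [0.139, -0.001, 0.001, 0],
])

```text
t: 2.15
tcp_pos: [0.4246, 0.2168, 0.0213]
tool_rot: [-0.076, 0.704, 0.075, 0.703]
force: [1.3, 0.5, 0.4]
finger_gap: 1.002
```

Emit:
play_rows([
  [0, 0, 0, 0],
  [0, 0, 0, 0],
  [0, 0, 0, 0],
  [0, 0, 0, 0],
  [0, 0, 0, 0],
  [0, 0, 0, 0],
  [0, 0, 0, 0],
  [0, 0, 0, 0],
], claw=40, force=45)

```text
t: 2.95
tcp_pos: [0.4254, 0.217, 0.0227]
tool_rot: [-0.076, 0.703, 0.075, 0.704]
force: [-0.5, -0.2, 6.1]
finger_gap: 0.769
```

Emit:
play_rows([
  [-0.02, 0, 0, 0],
  [-0.05, 0, 0, 0],
  [-0.09, 0, 0, 0],
  [-0.13, 0, 0, 0],
  [-0.16, 0, 0, 0],
  [-0.165, 0, 0, 0],
  [-0.165, 0, 0, 0],
])

```text
t: 3.65
tcp_pos: [0.4251, 0.2172, 0.1883]
tool_rot: [-0.076, 0.702, 0.075, 0.704]
force: [-0.3, 0.6, -4.0]
finger_gap: 0.765
```

Run:
```python
from h import *
grab('wrist','w2'); plan((.60,.0272,.165),88.43)
s=grab('scene','s2')
cv2.imwrite('pics/s2c.png',cv2.resize(s['image'][90:320,130:400],None,fx=2.6,fy=2.6))
```

```text
t 3.7 tcp [0.4241 0.2169 0.1871] jaw 102.24 xaxis [ 0.    -0.001 -1.   ] q6 -1.54 F [ 0.74 -0.15 -3.7 ] gap 0.767
  row [np.float64(0.0223), np.float64(-0.2227), np.float64(0.1316)] spin 13.81 dist 0.26
```

View pics/w2.png

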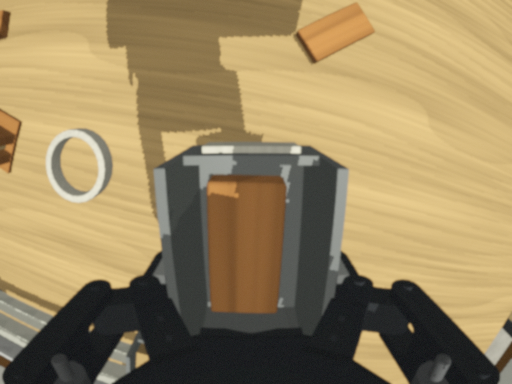

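View pics/s2c.png

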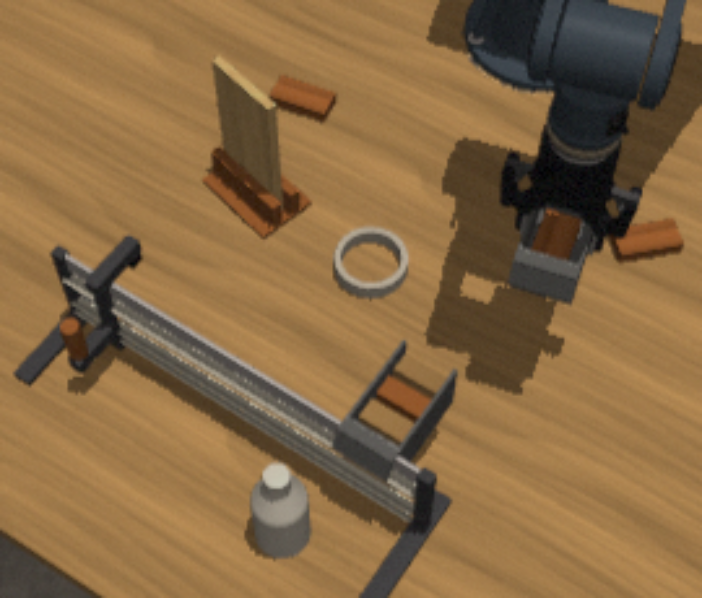

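Emit:
play_rows([
  [0, -0.035, 0.01, 2],
  [0, -0.075, 0.03, 4],
  [0, -0.115, 0.05, 7],
  [0, -0.15, 0.075, 10],
  [0, -0.185, 0.1, 13.8],
  [0, -0.21, 0.12, 13.8],
  [0, -0.223, 0.132, 13.8],
  [0, -0.223, 0.132, 13.8],
  [0, -0.223, 0.132, 13.8],
  [0, -0.223, 0.132, 13.8],
])

```text
t: 4.75
tcp_pos: [0.5978, 0.0278, 0.1847]
tool_rot: [0.009, 0.709, -0.01, 0.705]
force: [0.3, 0.5, -3.5]
finger_gap: 0.768
```

Run:
```python
from h import *
np.set_printoptions(precision=4,suppress=True)
plan((.6414,.0272,.165),88.43)
tcp=manip.sense()['tcp_pos']
for n in('scene','top'):
    s=grab(n,n+'3'); X=cloud(s); x,y,z=np.moveaxis(X,-1,0)
    m=(x>.5)&(x<.692)&(abs(y-tcp[1])<.045)&(z>.15)&(z<.245); 
    m2=m&(x>tcp[0]+.05)
    p=X[m2]
    print(n,len(p),np.percentile(p,[1,5,50,95,99],axis=0)-tcp)
    f=p[(p[:,2]>tcp[2]+.035)]
    A=np.c_[f[:,:2]-tcp[:2],np.ones(len(f))]; print('lip plane',len(f),np.linalg.lstsq(A,f[:,2]-tcp[2],rcond=None)[0])
s=load('scene3')
cv2.imwrite('pics/s3c.png',cv2.resize(s['image'][100:300,180:380],None,fx=3,fy=3))
```

```text
t 4.75 tcp [0.5978 0.0278 0.1847] jaw 88.47 xaxis [-0.006 -0.001 -1.   ] q6 -1.68 F [ 0.26  0.53 -3.45] gap 0.768
  row [np.float64(0.0194), np.float64(0.0005), np.float64(0.0438)] spin 0.04 dist 0.048
scene 414 [[ 0.0505 -0.0334 -0.0199]
 [ 0.0534 -0.0304 -0.0054]
 [ 0.0691  0.0058  0.0387]
 [ 0.0794  0.0322  0.0484]
 [ 0.0806  0.0331  0.05  ]]
lip plane 243 [-0.2549 -0.0124  0.0606]Traceback (most recent call last):
  File "<stdin>", line 10, in <module>
    return _quantile_unchecked(
        a, q, axis, out, overwrite_input, method, keepdims, weights)
    return _ureduce(a,
                    func=_quantile_ureduce_func,
    ...<5 lines>...
                    overwrite_input=overwrite_input,
                    method=method)
    r = func(a, **kwargs)
    result = _quantile(arr,
                       quantiles=q,
    ...<2 lines>...
                       out=out,
                       weights=wgt)
    slices_having_nans = np.isnan(arr[-1, ...])
                                  ~~~^^^^^^^^^
IndexError: index -1 is out of bounds for axis 0 with size 0
```

Run:
```python
from h import *
np.set_printoptions(precision=4,suppress=True)
tcp=manip.sense()['tcp_pos']
s=load('scene3'); X=cloud(s); x,y,z=np.moveaxis(X,-1,0)
m=(x>tcp[0]+.045)&(x<.692)&(abs(y-tcp[1])<.03)&(z>.15)&(z<.245)
d=X[m]-tcp; d[:,0]+=.0275*d[:,1]*-1
for a in np.arange(-.02,.054,.004):
    q=d[(d[:,2]>=a)&(d[:,2]<a+.004)]
    if len(q): print(round(a,3),len(q),np.percentile(q[:,0],[5,50,95]))
cv2.imwrite('pics/s3c.png',cv2.resize(s['image'][100:300,180:380],None,fx=3,fy=3))
```

```text
-0.02 3 [0.0554 0.0555 0.0559]
-0.016 1 [0.0555 0.0555 0.0555]
-0.012 5 [0.0549 0.0558 0.0574]
-0.008 3 [0.0549 0.0554 0.0581]
-0.004 2 [0.055  0.0554 0.0558]
0.0 1 [0.057 0.057 0.057]
0.004 2 [0.0558 0.056  0.0561]
0.008 1 [0.0566 0.0566 0.0566]
0.012 3 [0.0558 0.0563 0.0749]
0.016 19 [0.074  0.0786 0.0801]
0.02 16 [0.0718 0.0786 0.0799]
0.024 36 [0.0735 0.0769 0.0785]
0.028 23 [0.0727 0.0753 0.0769]
0.032 27 [0.0701 0.0729 0.0756]
0.036 27 [0.0616 0.0721 0.0756]
0.04 56 [0.0531 0.065  0.0726]
0.044 97 [0.0528 0.062  0.0705]
0.048 14 [0.0555 0.061  0.0708]
```

View pics/s3c.png

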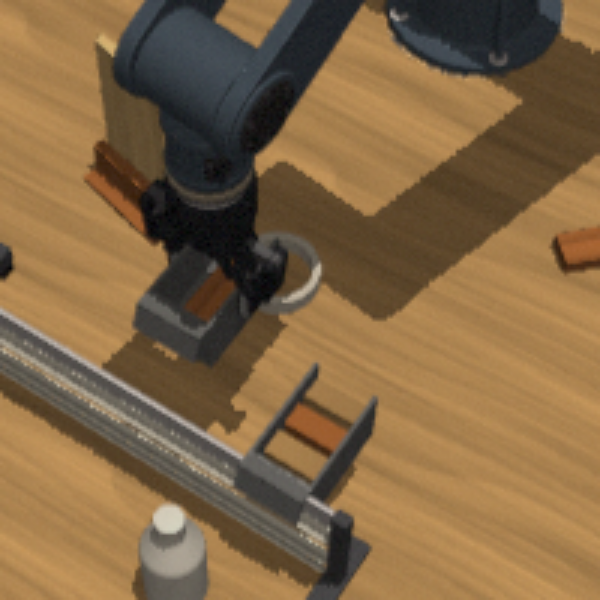

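Emit:
play_rows([
  [0, 0, 0.02, 0],
  [0, 0, 0.037, 0],
  [0, 0, 0.044, 0],
  [0, 0, 0.044, 0],
  [0.01, 0, 0.044, 0],
  [0.02, 0, 0.044, 0],
  [0.025, 0, 0.044, 0],
  [0.025, 0, 0.044, 0],
  [0.025, 0, 0.044, 0],
])

```text
t: 5.75
tcp_pos: [0.6421, 0.0267, 0.1601]
tool_rot: [0.009, 0.709, -0.01, 0.705]
force: [0.0, 0.7, -3.4]
finger_gap: 0.767
```

Run:
```python
from h import *
np.set_printoptions(precision=4,suppress=True)
plan((.6415,.0272,.097),88.43)
tcp=manip.sense()['tcp_pos']
s=grab('scene','scene4'); X=cloud(s); x,y,z=np.moveaxis(X,-1,0)
m=(x>tcp[0]+.045)&(x<.74)&(abs(y-tcp[1])<.03)&(z>.1)&(z<.245)
d=X[m]; d[:,0]-=.0265*(d[:,1]-.027)
for a in np.arange(.1,.21,.004):
    q=d[(d[:,2]>=a)&(d[:,2]<a+.004)]
    if len(q): print(round(a,3),len(q),np.percentile(q[:,0],[5,50,95]))
cv2.imwrite('pics/s4c.png',cv2.resize(s['image'][140:300,180:340],None,fx=3.7,fy=3.7))
```

```text
t 5.75 tcp [0.6421 0.0267 0.1601] jaw 88.5 xaxis [-0.005 -0.001 -1.   ] q6 -1.67 F [ 0.03  0.7  -3.44] gap 0.767
  row [np.float64(0.0631), np.float64(0.0006), np.float64(-0.0003)] spin 0.07 dist 0.063
0.1 19 [0.7042 0.7117 0.7153]
0.104 14 [0.71   0.7156 0.7171]
0.108 6 [0.7047 0.711  0.7175]
0.112 11 [0.7045 0.7053 0.7124]
0.116 15 [0.7039 0.7052 0.7065]
0.12 9 [0.7044 0.7055 0.7069]
0.124 6 [0.7052 0.7065 0.7083]
0.128 18 [0.7031 0.7057 0.7066]
0.132 16 [0.7003 0.7055 0.7074]
0.136 6 [0.698  0.7    0.7059]
0.14 6 [0.6975 0.7012 0.7043]
0.144 1 [0.6978 0.6978 0.6978]
0.148 2 [0.6978 0.6987 0.6995]
0.152 1 [0.6983 0.6983 0.6983]
0.156 3 [0.6987 0.6987 0.7006]
0.16 1 [0.6987 0.6987 0.6987]
0.164 3 [0.6979 0.6987 0.699 ]
0.168 1 [0.6993 0.6993 0.6993]
0.172 4 [0.6974 0.6995 0.718 ]
0.176 7 [0.7056 0.7213 0.7228]
0.18 23 [0.7172 0.7212 0.7233]
0.184 28 [0.7173 0.7198 0.7243]
0.188 23 [0.7157 0.7184 0.722 ]
0.192 29 [0.7127 0.7171 0.72  ]
0.196 24 [0.7122 0.7156 0.7181]
0.2 42 [0.6946 0.7116 0.7158]
0.204 106 [0.6961 0.7042 0.7141]
0.208 30 [0.697  0.7084 0.7146]
```

View pics/s4c.png

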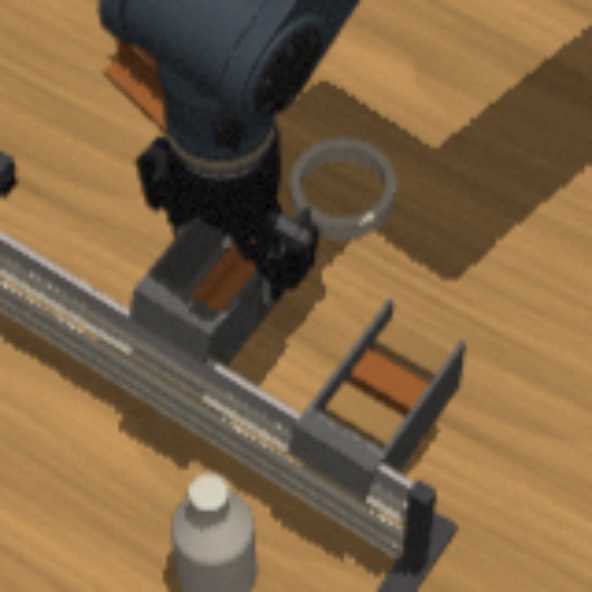

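Emit:
play_rows([
  [0.0, 0, -0.0015, 0],
  [0.005, 0, -0.0015, 0],
  [0.015, 0, -0.0015, 0],
  [0.025, 0, -0.0015, 0],
  [0.035, 0, -0.0015, 0],
  [0.042, 0, -0.0015, 0],
  [0.048, 0, -0.0015, 0],
  [0.052, 0, -0.0015, 0],
  [0.056, 0, -0.0015, 0],
  [0.059, 0, -0.0015, 0],
  [0.061, 0, -0.0015, 0],
  [0.062, 0, -0.0015, 0],
  [0.063, 0, -0.0015, 0],
])

```text
t: 7.1
tcp_pos: [0.6409, 0.0265, 0.0977]
tool_rot: [0.009, 0.708, -0.01, 0.706]
force: [-0.0, -0.2, -2.5]
finger_gap: 0.769
```

Run:
```python
from h import *
np.set_printoptions(precision=4,suppress=True)
plan((.6415,.0272,.097),88.43)
tcp=manip.sense()['tcp_pos']
s=grab('scene','scene5'); X=cloud(s); x,y,z=np.moveaxis(X,-1,0)
m=(x>tcp[0]+.045)&(x<.74)&(abs(y-tcp[1])<.03)&(z>.1)&(z<.245)
d=X[m]; d[:,0]-=.0265*(d[:,1]-.027)
for a in np.arange(.1,.16,.004):
    q=d[(d[:,2]>=a)&(d[:,2]<a+.004)]
    if len(q): print(round(a,3),len(q),np.percentile(q[:,0],[5,50,95]))
cv2.imwrite('pics/s5c.png',cv2.resize(s['image'][140:300,180:340],None,fx=3.7,fy=3.7))
```

```text
t 7.1 tcp [0.6409 0.0265 0.0977] jaw 88.5 xaxis [-0.003 -0.001 -1.   ] q6 -1.67 F [-0.01 -0.2  -2.48] gap 0.769
  row [np.float64(0.0007), np.float64(0.0007), np.float64(0.0006)] spin 0.07 dist 0.001
0.1 1 [0.704 0.704 0.704]
0.104 2 [0.7136 0.7151 0.7167]
0.108 1 [0.7041 0.7041 0.7041]
0.112 7 [0.7184 0.7206 0.7211]
0.116 11 [0.7174 0.7203 0.7213]
0.12 20 [0.7135 0.7196 0.7217]
0.124 26 [0.7153 0.7185 0.7216]
0.128 19 [0.7142 0.7162 0.7195]
0.132 34 [0.7118 0.7145 0.7178]
0.136 28 [0.6959 0.712  0.7156]
0.14 68 [0.6942 0.7025 0.7125]
0.144 65 [0.695  0.7043 0.712 ]
0.148 12 [0.6994 0.7091 0.7132]
```

View pics/s5c.png

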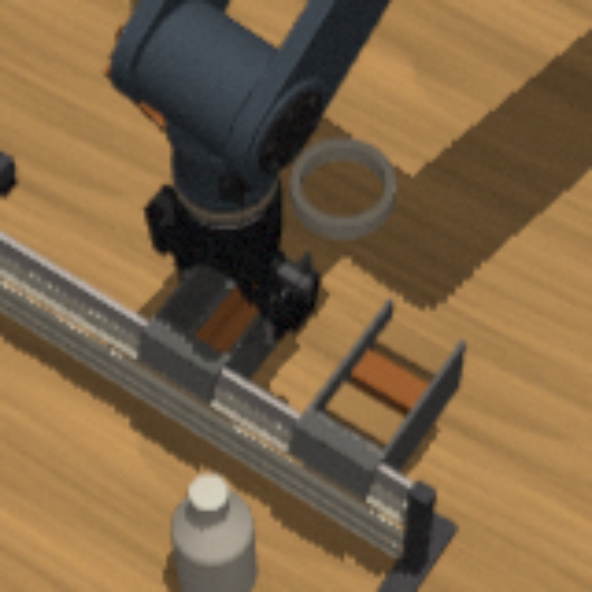

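Emit:
play_rows([
  [0.001, 0, 0, 0],
  [0.0015, 0, 0, 0],
  [0.0015, 0, 0, 0],
])

```text
t: 7.45
tcp_pos: [0.641, 0.0265, 0.0968]
tool_rot: [0.009, 0.708, -0.01, 0.706]
force: [-1.1, -0.8, 0.2]
finger_gap: 0.766
```

Emit:
play_rows([
  [0.0015, 0, 0, 0],
  [0.0015, 0, 0, 0],
  [0.0015, 0, 0, 0],
  [0.0015, 0, 0, 0],
  [0.0015, 0, 0, 0],
  [0.0015, 0, 0, 0],
], claw=100)

```text
t: 8.05
tcp_pos: [0.6411, 0.0266, 0.0953]
tool_rot: [0.009, 0.708, -0.01, 0.706]
force: [-0.3, -0.1, -0.1]
finger_gap: 1.002
```

Run:
```python
from h import *
np.set_printoptions(precision=4,suppress=True)
plan((.6415,.0272,.097),88.43)
tcp=manip.sense()['tcp_pos']
s=grab('scene','scene6'); X=cloud(s); x,y,z=np.moveaxis(X,-1,0)
m=(x>tcp[0]+.045)&(x<.74)&(abs(y-tcp[1])<.03)&(z>.1)&(z<.245)
d=X[m]; d[:,0]-=.0265*(d[:,1]-.027)
for a in np.arange(.1,.16,.004):
    q=d[(d[:,2]>=a)&(d[:,2]<a+.004)]
    if len(q): print(round(a,3),len(q),np.percentile(q[:,0],[5,50,95]))
cv2.imwrite('pics/s6c.png',cv2.resize(s['image'][140:300,180:340],None,fx=3.7,fy=3.7))
```

```text
t 8.05 tcp [0.6411 0.0266 0.0953] jaw 88.5 xaxis [-0.003 -0.002 -1.   ] q6 -1.67 F [-0.29 -0.12 -0.12] gap 1.002
  row [np.float64(-0.0017), np.float64(0.0006), np.float64(0.0004)] spin 0.07 dist 0.002
0.1 6 [0.7129 0.715  0.7159]
0.104 8 [0.7158 0.7164 0.7173]
0.112 3 [0.717  0.7191 0.7195]
0.116 12 [0.716  0.7186 0.7197]
0.12 20 [0.7161 0.7185 0.7209]
0.124 32 [0.7133 0.7165 0.72  ]
0.128 27 [0.711  0.7137 0.7174]
0.132 25 [0.7095 0.7127 0.7159]
0.136 37 [0.6899 0.7094 0.7132]
0.14 92 [0.6926 0.7002 0.7105]
0.144 45 [0.6929 0.7024 0.7107]
0.148 1 [0.6981 0.6981 0.6981]
```

View pics/s6c.png

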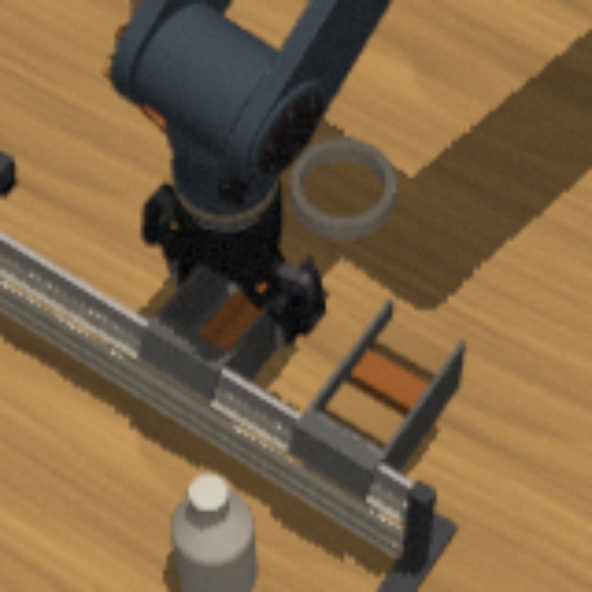

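Emit:
play_rows([
  [-0.02, 0, 0, 0],
  [-0.06, 0, 0, 0],
  [-0.085, 0, 0, 0],
  [-0.09, 0, 0, 0],
  [-0.09, 0, 0, 0],
  [-0.09, 0, 0, 0],
])

```text
t: 8.7
tcp_pos: [0.6402, 0.0268, 0.1839]
tool_rot: [0.009, 0.709, -0.01, 0.705]
force: [-0.6, -0.1, -1.2]
finger_gap: 1.001
```

Run:
```python
from h import *
plan((.666,-.042,.175),88.43)
plan((.666,-.042,.112),88.43)
s=grab('wrist','w7')
```

```text
t 8.7 tcp [0.6402 0.0268 0.1839] jaw 88.49 xaxis [-0.005 -0.001 -1.   ] q6 -1.67 F [-0.59 -0.11 -1.24] gap 1.001
  row [np.float64(0.0089), np.float64(-0.0681), np.float64(0.0276)] spin 0.06 dist 0.074
t 8.7 tcp [0.6402 0.0268 0.1839] jaw 88.49 xaxis [-0.005 -0.001 -1.   ] q6 -1.67 F [-0.59 -0.11 -1.24] gap 1.001
  row [np.float64(0.0719), np.float64(-0.068), np.float64(0.028)] spin 0.06 dist 0.103
```

View pics/w7.png

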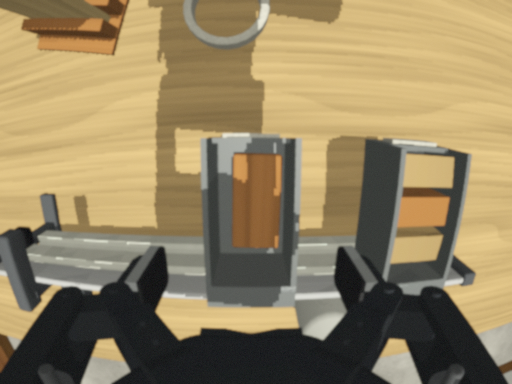

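The bin hangs on the rail at (250,220) with the pad still inside, and it is clear of the full bin at (415,210). Next I'll close the fingers and push it from its far side.

Emit:
play_rows([
  [0, -0.03, 0.01, 0],
  [0, -0.06, 0.02, 0],
  [0, -0.075, 0.028, 0],
  [0, -0.075, 0.028, 0],
  [0, -0.075, 0.028, 0],
  [0, -0.075, 0.028, 0],
  [0, -0.075, 0.028, 0],
  [0.02, -0.075, 0.028, 0],
  [0.05, -0.075, 0.028, 0],
  [0.072, -0.075, 0.028, 0],
  [0.072, -0.075, 0.028, 0],
  [0.072, -0.075, 0.028, 0],
], claw=0)

```text
t: 9.95
tcp_pos: [0.6656, -0.0482, 0.1117]
tool_rot: [0.009, 0.709, -0.009, 0.705]
force: [-0.0, -0.7, 1.0]
finger_gap: 0.002
```

Emit:
play_rows([
  [0, 0.008, 0, 0],
  [0, 0.016, 0, 0],
  [0, 0.024, 0, 0],
  [0, 0.032, 0, 0],
  [0, 0.038, 0, 0],
  [0, 0.044, 0, 0],
  [0, 0.049, 0, 0],
  [0, 0.054, 0, 0],
  [0, 0.059, 0, 0],
  [0, 0.064, 0, 0],
  [0, 0.064, 0, 0],
])

```text
t: 11.05
tcp_pos: [0.6678, 0.0148, 0.1128]
tool_rot: [0.007, 0.709, -0.01, 0.705]
force: [-0.9, -5.1, 2.7]
finger_gap: 0.001
```

Run:
```python
from h import *
plan((.666,.049,.112),88.43)
s=grab('wrist','w8')
s=grab('scene','scene8')
cv2.imwrite('pics/s8c.png',cv2.resize(s['image'][140:300,180:340],None,fx=3.7,fy=3.7))
```

```text
t 11.05 tcp [0.6678 0.0148 0.1128] jaw 88.61 xaxis [-0.005 -0.004 -1.   ] q6 -1.69 F [-0.88 -5.05  2.72] gap 0.001
  row [np.float64(0.0007), np.float64(0.0341), np.float64(-0.0026)] spin 0.18 dist 0.034
```

View pics/s8c.png

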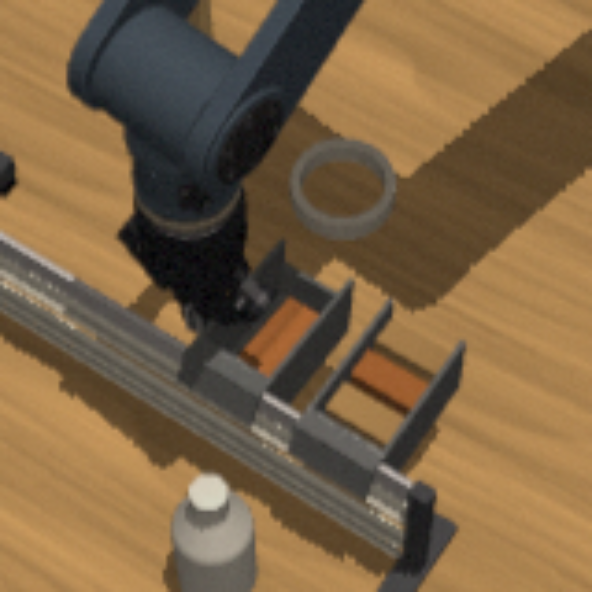

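```bash
cat >> h.py <<'E'
def lips(s):
    X=cloud(s); x,y,z=np.moveaxis(X,-1,0)
    # in stand coords
    o=np.array([.7014,-.0095]); a=-.0275
    ux=np.array([np.cos(a),np.sin(a)]); uy=np.array([-np.sin(a),np.cos(a)])
    d=X[...,:2]-o; sx=d@ux; sy=d@uy
    m=(sx>.009)&(sx<.025)&(z>.112)&(z<.15)&(abs(sy)<.22)
    h,e=np.histogram(sy[m],bins=np.arange(-.22,.222,.002))
    on=h>=3; runs=[];st=None
    for i,v in enumerate(on):
        if v and st is None: st=i
        if not v and st is not None: runs.append((round(e[st],3),round(e[i],3),int(h[st:i].sum()))); st=None
    return runs
E
python3 - <<'E'
from h import *
print(lips(load('scene8'))); print(lips(load('scene0')))
E
```

```text
[(np.float64(-0.18), np.float64(-0.178), 4), (np.float64(-0.17), np.float64(-0.166), 6), (np.float64(-0.164), np.float64(-0.158), 22), (np.float64(0.04), np.float64(0.042), 5), (np.float64(0.046), np.float64(0.054), 18), (np.float64(0.056), np.float64(0.062), 16), (np.float64(0.064), np.float64(0.072), 17), (np.float64(0.074), np.float64(0.096), 46), (np.float64(0.098), np.float64(0.104), 13), (np.float64(0.138), np.float64(0.204), 180)]
[(np.float64(-0.17), np.float64(-0.168), 3), (np.float64(-0.166), np.float64(-0.156), 27), (np.float64(0.136), np.float64(0.146), 25), (np.float64(0.148), np.float64(0.204), 151)]
```

Emit:
play_rows([
  [0, 0.006, 0, 0],
  [0, 0.011, 0, 0],
  [0, 0.016, 0, 0],
  [0, 0.02, 0, 0],
  [0, 0.024, 0, 0],
  [0, 0.027, 0, 0],
  [0, 0.03, 0, 0],
  [0, 0.032, 0, 0],
  [0, 0.032, 0, 0],
])

```text
t: 12.05
tcp_pos: [0.6686, 0.0466, 0.1129]
tool_rot: [0.007, 0.709, -0.01, 0.705]
force: [-0.8, -4.9, 2.5]
finger_gap: 0.0
```

Run:
```python
from h import *
plan((.666,.049,.112),88.43)
s=grab('scene','scene9'); print(lips(s)[2:])
cv2.imwrite('pics/s9c.png',cv2.resize(s['image'][140:300,180:340],None,fx=3.7,fy=3.7))
```

```text
t 12.05 tcp [0.6686 0.0466 0.1129] jaw 88.62 xaxis [-0.005 -0.004 -1.   ] q6 -1.64 F [-0.83 -4.91  2.49] gap 0.0
  row [np.float64(0.0009), np.float64(0.0023), np.float64(-0.0027)] spin 0.19 dist 0.004
[(np.float64(0.072), np.float64(0.078), 15), (np.float64(0.08), np.float64(0.098), 37), (np.float64(0.1), np.float64(0.114), 31), (np.float64(0.116), np.float64(0.204), 228)]
```

View pics/s9c.png

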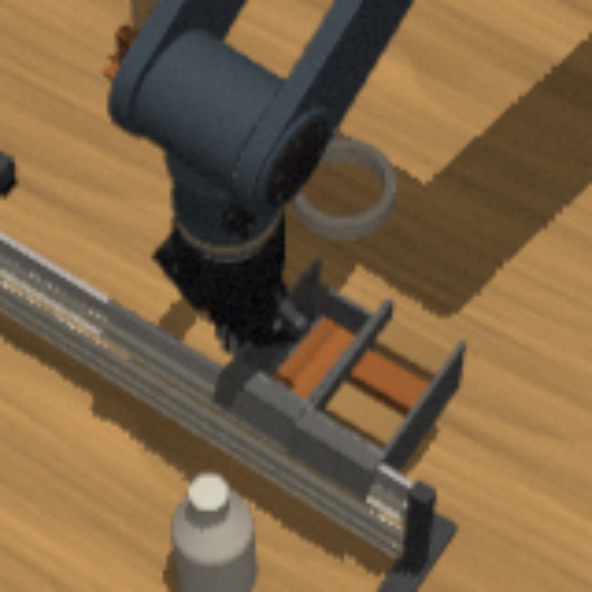

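Emit:
play_rows([
  [0, 0.001, 0, 0],
  [0, 0.002, 0, 0],
  [0, 0.002, 0, 0],
  [0, 0.002, 0, 0],
])

```text
t: 12.5
tcp_pos: [0.6688, 0.0473, 0.113]
tool_rot: [0.006, 0.709, -0.011, 0.705]
force: [0.1, -8.3, 1.9]
finger_gap: 0.001
```

Emit:
play_rows([
  [0, -0.01, 0, 0],
  [0, -0.03, 0, 0],
  [0, -0.035, 0, 0],
  [-0.03, -0.035, 0, 0],
  [-0.07, -0.035, 0, 0],
  [-0.1, -0.035, 0, 0],
  [-0.13, -0.035, 0, 0],
  [-0.14, -0.035, -0.03, 0],
  [-0.14, -0.035, -0.06, 0],
  [-0.14, -0.035, -0.08, 0],
  [-0.14, -0.035, -0.08, 0],
])

```text
t: 13.6
tcp_pos: [0.5857, 0.0166, 0.2536]
tool_rot: [0.007, 0.71, -0.01, 0.704]
force: [1.5, -0.6, 0.5]
finger_gap: 0.001
```

Run:
```python
from h import *
np.set_printoptions(precision=4,suppress=True)
plan((.43,-.15,.26),75)
s=grab('scene','scene10'); print(lips(s)[2:])
cv2.imwrite('pics/s10c.png',cv2.resize(s['image'][100:330,130:360],None,fx=2.6,fy=2.6))
s=grab('top','top10')
cv2.imwrite('pics/t10c.png',cv2.resize(s['image'][90:250,160:370],None,fx=3.8,fy=3.7))
```

```text
t 13.6 tcp [0.5857 0.0166 0.2536] jaw 88.65 xaxis [-0.007 -0.005 -1.   ] q6 -1.7 F [ 1.46 -0.58  0.51] gap 0.001
  row [np.float64(-0.0044), np.float64(-0.1703), np.float64(-0.1517)] spin 13.65 dist 0.228
[(np.float64(0.08), np.float64(0.096), 37), (np.float64(0.098), np.float64(0.126), 61), (np.float64(0.128), np.float64(0.162), 94), (np.float64(0.164), np.float64(0.204), 112)]
```

View pics/s10c.png

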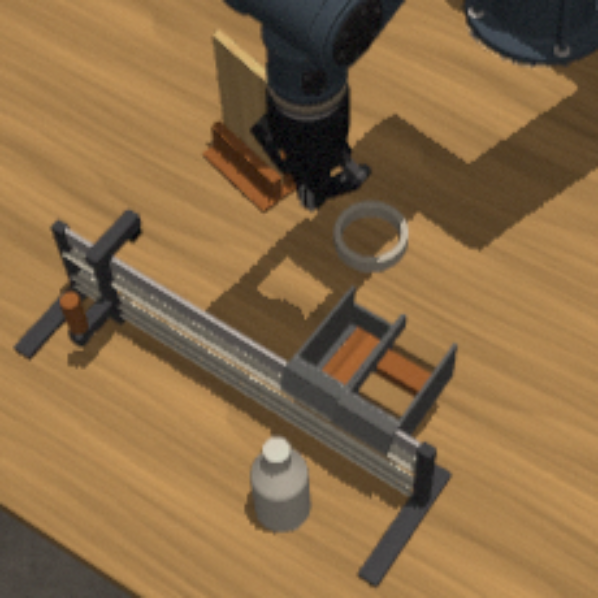

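View pics/t10c.png

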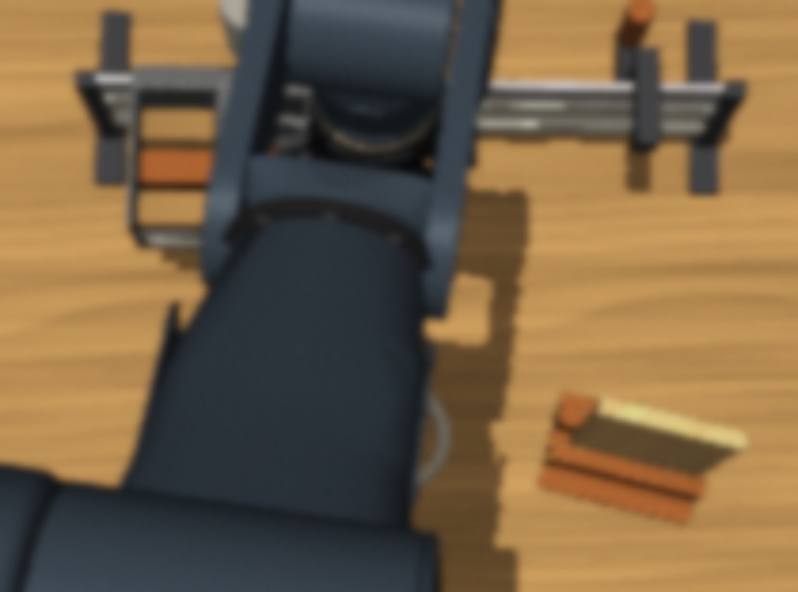

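Snug: the push force rose to 8.3 N at the stop, and the lips form one continuous run. The pad is visible in the bin. Next is the board.

Run:
```python
from h import *
plan((.432,-.1775,.255),-15.2)
```

```text
t 13.7 tcp [0.5892 0.0158 0.2539] jaw 88.64 xaxis [-0.003 -0.006 -1.   ] q6 -1.7 F [-0.68  0.25 -0.62] gap -0.001
  row [np.float64(0.0005), np.float64(-0.197), np.float64(-0.1525)] spin -76.16 dist 0.249
```

Emit:
play_rows([
  [0, -0.015, -0.015, 8],
  [0, -0.03, -0.03, 16],
  [0, -0.05, -0.045, 24],
  [0, -0.07, -0.06, 32],
  [0, -0.09, -0.075, 40],
  [0, -0.11, -0.09, 48],
  [0, -0.13, -0.105, 56],
  [0, -0.15, -0.12, 64],
  [0, -0.17, -0.135, 72],
  [0, -0.18, -0.145, 80],
  [0, -0.19, -0.152, 88],
  [0, -0.197, -0.152, 96],
  [0, -0.197, -0.152, 103.8],
  [0, -0.197, -0.152, 103.8],
  [0, -0.197, -0.152, 103.8],
  [0, -0.197, -0.152, 103.8],
], claw=100)

```text
t: 15.3
tcp_pos: [0.4331, -0.1776, 0.2554]
tool_rot: [-0.559, -0.429, 0.563, -0.431]
force: [-0.5, -1.5, 0.3]
finger_gap: 1.0
```

Run:
```python
from h import *
plan((.432,-.1775,.172),-15.2)
grab('wrist','w11')
X=cloud(grab('scene','scene11')); x,y,z=np.moveaxis(X,-1,0)
```

```text
t 15.3 tcp [ 0.4331 -0.1776  0.2554] jaw -15.04 xaxis [-0.003 -0.006 -1.   ] q6 -0.36 F [-0.47 -1.54  0.32] gap 1.0
  row [np.float64(0.0834), np.float64(-0.001), np.float64(-0.0004)] spin 0.16 dist 0.083
```

View pics/w11.png

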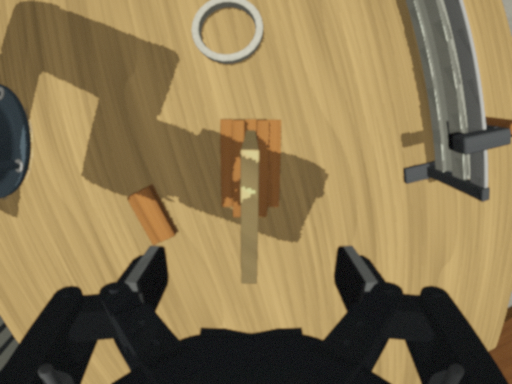

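The wrist view shows the board at column 250, parallel to the jaws and centred between them. I'm descending to grip it.

Emit:
play_rows([
  [0.03, 0, 0, 0],
  [0.06, 0, 0, 0],
  [0.078, 0, 0, 0],
  [0.083, 0, 0, 0],
  [0.083, 0, 0, 0],
  [0.083, 0, 0, 0],
])

```text
t: 16.0
tcp_pos: [0.4332, -0.1784, 0.1732]
tool_rot: [-0.559, -0.429, 0.563, -0.432]
force: [1.0, 0.9, 0.4]
finger_gap: 1.003
```

Emit:
play_rows([
  [0, 0, 0, 0],
  [0, 0, 0, 0],
  [0, 0, 0, 0],
  [0, 0, 0, 0],
  [0, 0, 0, 0],
  [0, 0, 0, 0],
  [0, 0, 0, 0],
  [0, 0, 0, 0],
  [0, 0, 0, 0],
  [0, 0, 0, 0],
], claw=0, force=35)

```text
t: 17.0
tcp_pos: [0.4333, -0.1784, 0.1734]
tool_rot: [-0.559, -0.429, 0.563, -0.432]
force: [-1.7, 1.2, 4.9]
finger_gap: 0.134
```

Emit:
play_rows([
  [-0.01, 0, 0, 0],
  [-0.03, 0, 0, 0],
  [-0.06, 0, 0, 0],
  [-0.09, 0, 0, 0],
  [-0.1, 0, 0, 0],
  [-0.1, 0, 0, 0],
  [-0.1, 0, 0, 0],
])

```text
t: 17.7
tcp_pos: [0.4327, -0.1772, 0.2724]
tool_rot: [-0.559, -0.429, 0.563, -0.431]
force: [-0.8, 0.2, -1.8]
finger_gap: 0.138
```

Run:
```python
from h import *
np.set_printoptions(precision=4,suppress=True)
plan((.60,-.05,.27),-1.57)
tcp=manip.sense()['tcp_pos']
for n in('scene','top'):
    s=grab(n,n+'12'); X=cloud(s); x,y,z=np.moveaxis(X,-1,0)
    m=(np.hypot(x-tcp[0],y-tcp[1])<.07)&(z>.09)&(z<tcp[2]-.02); p=X[m]
    if len(p)<20: print(n,len(p)); continue
    A=np.c_[p[:,1]-tcp[1],p[:,2]-tcp[2],np.ones(len(p))]
    for _ in range(4):
        co=np.linalg.lstsq(A,p[:,0],rcond=None)[0]; r=abs(A@co-p[:,0]); k=r<max(.002,2*np.median(r)); A=A[k];p=p[k]
    print(n,len(p),'face x-tcp',co-[0,0,tcp[0]],'zmin',np.percentile(p[:,2],[0.5,2]),'y ext',np.percentile(p[:,1],[1,99])-tcp[1])
s=load('scene12')
cv2.imwrite('pics/s12c.png',cv2.resize(s['image'][60:290,130:360],None,fx=2.6,fy=2.6))
```

```text
t 17.7 tcp [ 0.4327 -0.1772  0.2724] jaw -15.05 xaxis [-0.003 -0.006 -1.   ] q6 -0.36 F [-0.77  0.19 -1.81] gap 0.138
  row [np.float64(0.0012), np.float64(0.1285), np.float64(-0.1663)] spin -13.48 dist 0.21
scene 519 face x-tcp [0.2635 0.006  0.0072] zmin [0.1075 0.1105] y ext [-0.0484  0.0482]
top 26 face x-tcp [ 0.2221  0.0016 -0.0089] zmin [0.177  0.1778] y ext [-0.046  -0.0325]
```

View pics/s12c.png

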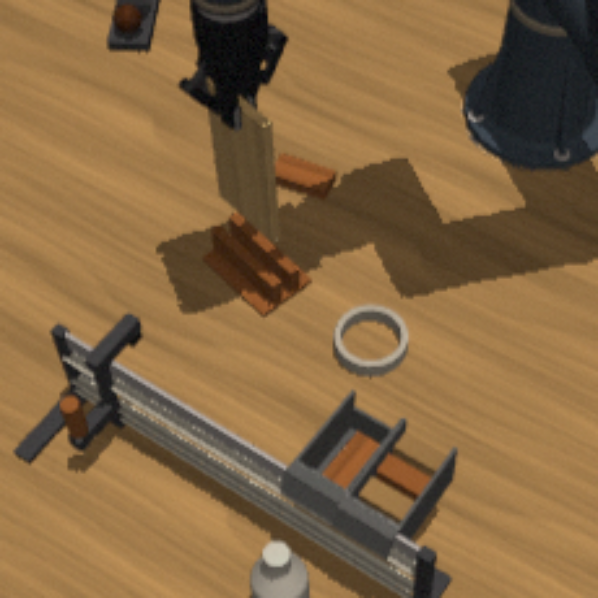

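Run:
```python
from h import *
plan((.60,-.0535,.272),-1.57)
plan((.662,-.0535,.272),-1.57)
```

```text
t 17.8 tcp [ 0.4325 -0.177   0.2718] jaw -15.06 xaxis [-0.004 -0.005 -1.   ] q6 -0.36 F [ 1.6  -0.39 -2.33] gap 0.136
  row [np.float64(-0.0015), np.float64(0.1297), np.float64(-0.1628)] spin -13.49 dist 0.208
t 17.8 tcp [ 0.4325 -0.177   0.2718] jaw -15.06 xaxis [-0.004 -0.005 -1.   ] q6 -0.36 F [ 1.6  -0.39 -2.33] gap 0.136
  row [np.float64(-0.0018), np.float64(0.1896), np.float64(-0.1789)] spin -13.49 dist 0.261
```

Emit:
play_rows([
  [0, 0.02, -0.025, -2],
  [0, 0.045, -0.055, -5],
  [0, 0.07, -0.085, -8],
  [0, 0.095, -0.115, -11],
  [0, 0.12, -0.145, -13.5],
  [0, 0.13, -0.163, -13.5],
  [0, 0.15, -0.17, -13.5],
  [0, 0.17, -0.175, -13.5],
  [0, 0.183, -0.178, -13.5],
  [0, 0.19, -0.179, -13.5],
  [0, 0.19, -0.179, -13.5],
  [0, 0.19, -0.179, -13.5],
  [0, 0.19, -0.179, -13.5],
])

```text
t: 19.1
tcp_pos: [0.6615, -0.0535, 0.2698]
tool_rot: [-0.504, -0.493, 0.509, -0.493]
force: [0.2, 0.8, -1.2]
finger_gap: 0.137
```

Run:
```python
from h import *
np.set_printoptions(precision=4,suppress=True)
plan((.662,-.0535,.166),-1.57)
tcp=manip.sense()['tcp_pos']
s=grab('scene','scene13'); X=cloud(s); x,y,z=np.moveaxis(X,-1,0)
m=(np.hypot(x-tcp[0],y-tcp[1])<.07)&(x<.69)&(z>.09)&(z<tcp[2]-.02); p=X[m]
A=np.c_[p[:,1]-tcp[1],p[:,2]-tcp[2],np.ones(len(p))]
for _ in range(4):
    co=np.linalg.lstsq(A,p[:,0],rcond=None)[0]; r=abs(A@co-p[:,0]); k=r<max(.002,2*np.median(r)); A=A[k];p=p[k]
print(len(p),'face',co,'zmin',np.percentile(p[:,2],[0.5,2]),'y ext',np.percentile(p[:,1],[1,99]))
cv2.imwrite('pics/s13c.png',cv2.resize(s['image'][100:330,130:360],None,fx=2.6,fy=2.6))
```

```text
t 19.1 tcp [ 0.6615 -0.0535  0.2698] jaw -1.57 xaxis [-0.006 -0.005 -1.   ] q6 -0.22 F [ 0.18  0.82 -1.18] gap 0.137
  row [np.float64(0.1038), np.float64(0.0011), np.float64(-0.0005)] spin 0.0 dist 0.104
626 face [0.0181 0.0098 0.6685] zmin [0.1037 0.1078] y ext [-0.1016 -0.0037]
```

View pics/s13c.png

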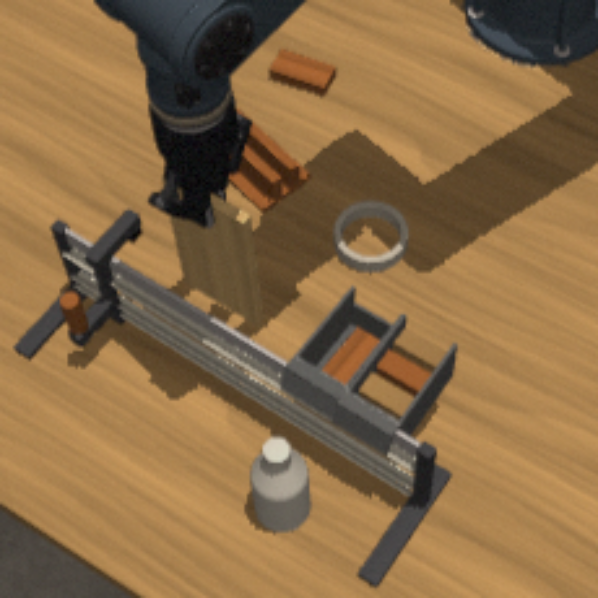

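Emit:
play_rows([
  [0.02, 0, 0, 0],
  [0.05, 0, 0, 0],
  [0.08, 0, 0, 0],
  [0.093, 0, 0, 0],
  [0.099, 0, 0, 0],
  [0.101, 0, 0, 0],
  [0.103, 0, 0, 0],
  [0.104, 0, 0, 0],
  [0.105, 0, 0, 0],
  [0.105, 0, 0, 0],
])

```text
t: 20.15
tcp_pos: [0.6613, -0.054, 0.1657]
tool_rot: [-0.504, -0.493, 0.509, -0.493]
force: [0.1, -0.1, -2.2]
finger_gap: 0.131
```

Emit:
play_rows([
  [0.001, 0, 0, 0],
  [0.002, 0, 0, 0],
  [0.002, 0, 0, 0],
])

```text
t: 20.45
tcp_pos: [0.6617, -0.0539, 0.1655]
tool_rot: [-0.505, -0.493, 0.509, -0.494]
force: [-2.4, 1.7, 6.6]
finger_gap: 0.137
```

Emit:
play_rows([
  [0, 0, 0, 0],
  [0, 0, 0, 0],
  [0, 0, 0, 0],
  [0, 0, 0, 0],
  [0, 0, 0, 0],
  [0, 0, 0, 0],
], claw=40)

```text
t: 21.05
tcp_pos: [0.6616, -0.0539, 0.1653]
tool_rot: [-0.505, -0.493, 0.509, -0.494]
force: [0.9, 0.5, -0.5]
finger_gap: 0.403
```

```bash
cat >> h.py <<'E'
def board(s,tag):
    tcp=manip.sense()['tcp_pos']; X=cloud(s); x,y,z=np.moveaxis(X,-1,0)
    m=(y>-.095)&(y<-.01)&(x>.6)&(x<.78)&(z>.146)&(z<.172); p=X[m]
    A=np.c_[p[:,1]+.0535,p[:,2],np.ones(len(p))]
    for _ in range(5):
        co=np.linalg.lstsq(A,p[:,0],rcond=None)[0]; r=abs(A@co-p[:,0]); k=r<max(.002,2*np.median(r)); A=A[k];p=p[k]
    print(len(p),'face: dx/dy %.3f dx/dz %.3f x(z=.14) %.4f x(z=0) %.4f'%(co[0],co[1],co[2]+.14*co[1],co[2]))
    cv2.imwrite(f'pics/{tag}.png',cv2.resize(s['image'][100:330,130:360],None,fx=2.6,fy=2.6))
E
python3 - <<'E'
from h import *
plan((.662,-.0535,.166),-1.57); board(grab('scene','scene14'),'s14c')
E
```

```text
t 21.05 tcp [ 0.6616 -0.0539  0.1653] jaw -1.56 xaxis [-0.003 -0.005 -1.   ] q6 -0.22 F [ 0.93  0.51 -0.51] gap 0.403
  row [np.float64(-0.0007), np.float64(0.0004), np.float64(-0.0004)] spin 0.01 dist 0.001
53 face: dx/dy 0.050 dx/dz 0.024 x(z=.14) 0.6685 x(z=0) 0.6651
```

View pics/s14c.png

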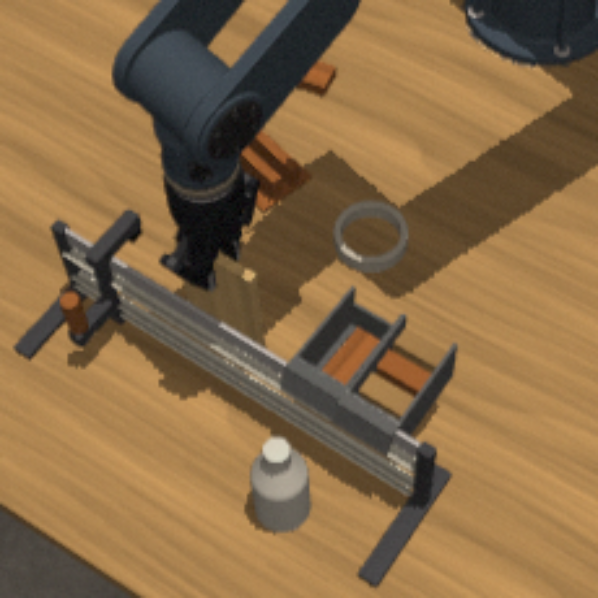

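The board is standing on its own, vertical, at (235,300). I'll push its top gently toward the rail with the rear finger.

Emit:
play_rows([
  [0, 0.004, 0, 0],
  [0, 0.008, 0, 0],
  [0, 0.011, 0, 0],
  [0, 0.014, 0, 0],
  [0, 0.017, 0, 0],
  [0, 0.02, 0, 0],
  [0, 0.023, 0, 0],
  [0, 0.026, 0, 0],
  [0, 0.026, 0, 0],
])

```text
t: 22.0
tcp_pos: [0.6881, -0.0547, 0.1652]
tool_rot: [-0.505, -0.493, 0.509, -0.494]
force: [0.2, -0.4, -0.9]
finger_gap: 0.404
```

Run:
```python
from h import *
plan((.662,-.0535,.166),-1.57); board(grab('scene','scene15'),'s15c')
```

```text
t 22.0 tcp [ 0.6881 -0.0547  0.1652] jaw -1.56 xaxis [-0.003 -0.005 -1.   ] q6 -0.21 F [ 0.18 -0.42 -0.87] gap 0.404
  row [np.float64(-0.0007), np.float64(-0.0261), np.float64(-0.0005)] spin 0.01 dist 0.026
26 face: dx/dy 0.044 dx/dz 0.210 x(z=.14) 0.6953 x(z=0) 0.6658
```

View pics/s15c.png

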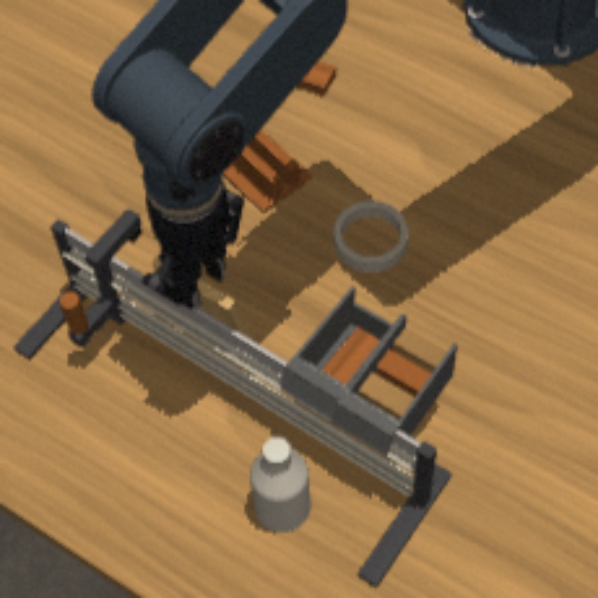

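Emit:
play_rows([
  [0, 0.003, 0, 0],
  [0, 0.006, 0, 0],
  [0, 0.009, 0, 0],
  [0, 0.009, 0, 0],
])

```text
t: 22.45
tcp_pos: [0.6974, -0.055, 0.1652]
tool_rot: [-0.505, -0.492, 0.509, -0.494]
force: [-0.6, -0.4, 0.5]
finger_gap: 0.4
```

Emit:
play_rows([
  [0, 0, 0, 0],
  [0, 0, 0, 0],
  [0, 0, 0, 0],
  [0, 0, 0, 0],
  [0, 0, 0, 0],
], claw=75)

```text
t: 22.95
tcp_pos: [0.6973, -0.055, 0.1653]
tool_rot: [-0.505, -0.492, 0.509, -0.494]
force: [0.6, 0.3, 0.3]
finger_gap: 0.752
```

Run:
```python
from h import *
plan((.662,-.0535,.166),-1.57); board(grab('scene','scene16'),'s16c'); grab('wrist','w16')
```

```text
t 22.95 tcp [ 0.6973 -0.055   0.1653] jaw -1.56 xaxis [-0.003 -0.005 -1.   ] q6 -0.21 F [0.58 0.32 0.28] gap 0.752
  row [np.float64(-0.0007), np.float64(-0.0354), np.float64(-0.0005)] spin 0.01 dist 0.035
34 face: dx/dy 0.027 dx/dz 0.198 x(z=.14) 0.6977 x(z=0) 0.6699
```

View pics/w16.png

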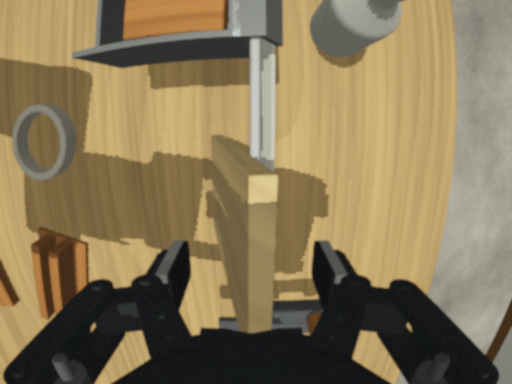

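The board leans on the rail and stands clear between the open fingers, which are at columns 180 and 325 with the board at 245-275. I'm retreating straight up.

Emit:
play_rows([
  [-0.01, 0, 0, 0],
  [-0.03, 0, 0, 0],
  [-0.06, 0, 0, 0],
  [-0.1, 0, 0, 0],
  [-0.13, 0, 0, 0],
  [-0.15, 0, 0, 0],
  [-0.15, -0.04, 0, 0],
  [-0.15, -0.09, 0, 0],
  [-0.15, -0.14, 0, 0],
  [-0.15, -0.19, 0, 0],
  [-0.15, -0.22, 0, 0],
  [-0.15, -0.22, 0, 0],
  [-0.15, -0.22, 0, 0],
  [-0.15, -0.22, 0, 0],
])

```text
t: 24.45
tcp_pos: [0.4795, -0.0487, 0.3166]
tool_rot: [-0.505, -0.492, 0.508, -0.495]
force: [0.4, -0.0, -0.3]
finger_gap: 0.752
```

Run:
```python
from h import *
plan((.662,-.0535,.166),-1.57); s=grab('scene','scene17'); board(s,'s17c'); print(lips(s))
X=cloud(s);x,y,z=np.moveaxis(X,-1,0)
m=(y>-.15)&(y<.03)&(x>.6)&(x<.78)&(z>.15)&(z<.23); p=X[m]; print('board ext',np.percentile(p,[1,99],axis=0).round(4))
Y=cloud(load('scene0'))
for nm,b in (('tape',(.38,.53,-.06,.08)),('glue',(.73,.85,.04,.15))):
    for C in (Y,X):
        q=C[(C[...,0]>b[0])&(C[...,0]<b[1])&(C[...,1]>b[2])&(C[...,1]<b[3])&(C[...,2]>.008)]; print(nm,np.median(q,0).round(4),len(q))
s=grab('top','top17'); cv2.imwrite('pics/t17c.png',cv2.resize(s['image'][70:260,160:370],None,fx=3.1,fy=3.1))
```

```text
t 24.45 tcp [ 0.4795 -0.0487  0.3166] jaw -1.55 xaxis [ 0.    -0.006 -1.   ] q6 -0.3 F [ 0.39 -0.04 -0.3 ] gap 0.752
  row [np.float64(0.1506), np.float64(0.1825), np.float64(-0.001)] spin 0.02 dist 0.237
55 face: dx/dy 0.036 dx/dz 0.193 x(z=.14) 0.6979 x(z=0) 0.6708
[(np.float64(-0.178), np.float64(-0.176), 3), (np.float64(-0.174), np.float64(-0.172), 3), (np.float64(-0.166), np.float64(-0.158), 29), (np.float64(0.07), np.float64(0.072), 3), (np.float64(0.074), np.float64(0.082), 17), (np.float64(0.084), np.float64(0.088), 9), (np.float64(0.09), np.float64(0.094), 11), (np.float64(0.096), np.float64(0.112), 37), (np.float64(0.116), np.float64(0.12), 11), (np.float64(0.122), np.float64(0.204), 208)]
board ext [[ 0.6952 -0.1036  0.1517]
 [ 0.7111 -0.0047  0.201 ]]
tape [0.4546 0.0086 0.0212] 312
tape [ 0.4902 -0.0128  0.6085] 4763
glue [0.8033 0.1171 0.0976] 654
glue [0.8032 0.1171 0.0983] 655
```

View pics/s17c.png

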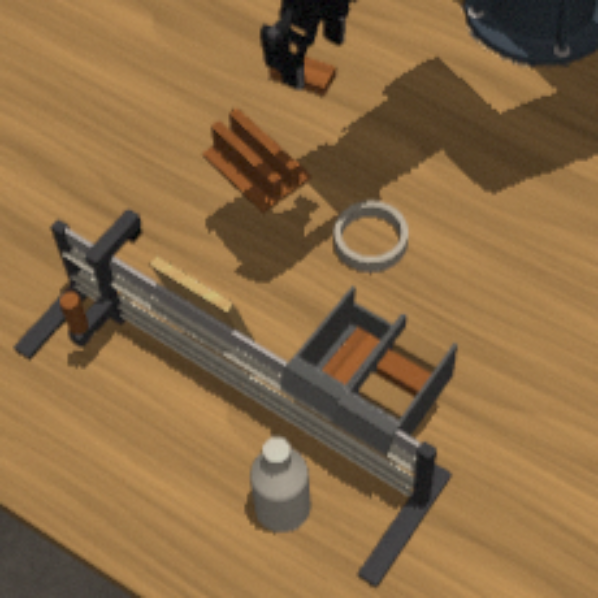

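View pics/t17c.png

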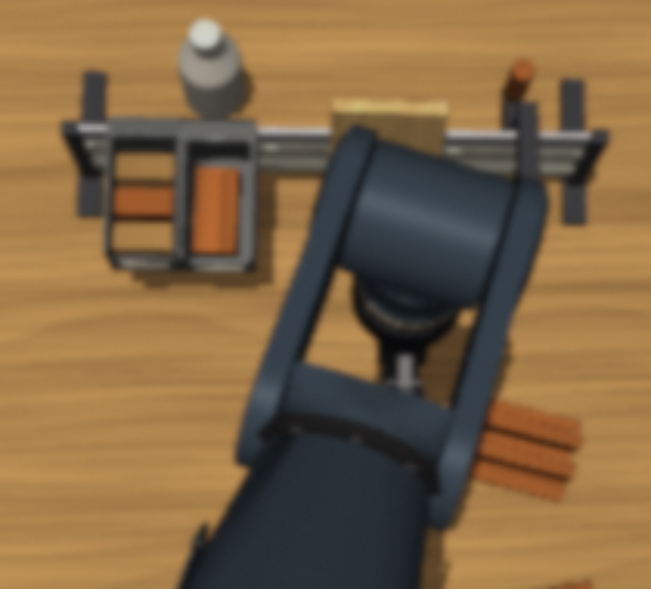

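Run:
```python
from h import *
print(manip.sign_off())
```

```text
the job is handed in; nothing more can be done
None
```

The job is done and handed in at about 24.6 s of the 72 s. It reported no verdict, so the checks below are my own camera and force readings.

**What I did:**
- Gripped the loose bin with the pad in it and hung its lip over the open part of the rail, then let go.
- Slid the bin along with the shut fingers until it met the full bin.
- Lifted the board out of its holder and stood it in front of the rail, between the bin and the clamp. I released it and tipped it onto the rail with one finger.

**Last checks:**
- **Bin:** hung with its lip behind the rail and the pad inside. Its lip and the full bin's form one run, so the gap is about 0 to 2 mm.
- **Push force:** it peaked at 8.3 N, just over the 8 N guide, for about 0.2–0.3 s as the bin met the stop.
- **Board:** leans about 0.19 rad with its face on the rail, within about 0.01 rad of parallel, at y −0.10 to −0.005 m. I judged its foot on the bench from the contact force at set-down and the lean; I did not see it directly.
- **Glue bottle:** has not moved; before and after agree within 1 mm.
- **Tape:** the numeric check failed because the gripper was in the measured area. It shows at the same pixel, (370,236), as at the start.
- **Robot:** clear of everything.

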